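# Seat a blank in a drilling fixture and snap the toggle clamp shut

### The arm

A 7-joint arm with a two-finger parallel gripper is mounted at the origin on the work surface. World frame = base frame: x ahead of the robot, y to its left, z up, the work surface at z = 0. Lengths are in m, angles in degrees, forces in N, time in s.
With the tool pointing down it reaches from about 0.425 to 0.8 m from the base axis. Payload 8.3 kg.
Tool frame: the origin (TCP) lies at the very end of the fingers, on their centre line; the grasp point (between the pads) lies 19 mm behind it; z points along the fingers, y is the direction in which the jaws open and shut (so a half turn about z gives the same grasp; the last joint's range is limited). The gripper opens to 85 mm and grips with 20 to 120 N. Pads are 22 mm wide; open, the fingers measure 114 mm over their backs; the gripper's body (76 mm by 85 mm) begins 54 mm behind the grasp point. The pads swing forward as they close: fully open they stand 13 mm farther back than shut.
Start: joints at [-76.083, 21.967, 0.94, 78.501, -0.361, 79.538, -2.664], TCP at [0.188, 0.596, 0.231] pointing down, gripper open.
Joint ranges: [-169.22, 169.22], [-14.56, 117.87], [-87.37, 89.26], [10.42, 133.3], [-82.24, 262.24], [0.94, 117.77], [-172.7, 172.7]. Speed limits (degrees/s): [136.94, 136.94, 172.46, 172.46, 180, 180, 180].

### API

Orientations are given as a 3x3 rotation matrix whose columns are the frame's x, y, z axes.
In Python, from cell import sensors, optics, order gives the robot as it stands.
- The arm moves only by the tool apply_moves, never from a script. Its argument "steps" is a list of rows, each a list of 2 entries, a list of its own where there are three numbers: the shift along the tool's x, y, z normalised to -1 to 1, where 1 is 800 mm, then the turn, a rotation vector about the tool's x, y, z normalised to -1 to 1, where 1 is 45 degrees. In form: [[[dx, dy, dz], [ax, ay, az]], ...]. A call has 1 to 10 rows; each row is the pose to reach, as a shift and turn from the pose commanded when the call began, along the tool's axes at that moment; what a row does not reach only later rows make up. A row lasts 1/8 s, in which the tool goes at most 62.5 mm and 10.7 degrees, less where a joint would pass 70% of its speed; a pose out of reach is approached as far as the arm can. A call with a number of a shift or a turn outside -1 to 1 is refused whole. A call with a gripper value outside its range is refused whole. "claw" is the opening in per cent of the stroke, from 0 (shut) to 100 (fully open), set as the call begins (left out, the last holds). The fingers move at their own pace and stop on an object; the grip force is fixed at half the most. Time passes only in rows, so rows that repeat a pose let the fingers close. It gives the time, the measured TCP pose, the force and the opening at its end, in the units of the state.
- sensors.state(): the state, without advancing time (a new reading comes with each control period).
- optics.camera(name): name is "scene" or "top" or "wrist"; returns a dict with "pixels" (420x560x3 uint8, red, green, blue), "range_z" (420x560 float32, m along the optical axis (not along the pixel's ray), 0 where there is no reading), "mtx" (3x3 intrinsics, pixels), "extrinsics" (4x4, takes a point from camera to world coordinates). Camera axes: x right, y up, looking along -z (the intrinsics and any distortion apply to the point x, -y, -z); pixel columns grow to the right and rows downward; lengths in m; the calibration is good to about 2 mm. A picture is of the moment at which its call begins.
- order.sign_off(): hands the job in, once; it reports no verdict.
The state is a dict: "clock": time; "joint_positions": joint angles; "dq": joint speeds; "joint_torque": joint torques, N m; "tool_pos": TCP position; "orientation": TCP orientation; "ft_force": force on the tool from outside, world axes, zero at the start; "torque": the same for the moment, N m; "opening": finger opening in m.
Only numpy, scipy, OpenCV 4.12 (cv2) and the standard library are available. Lean on these libraries where they do the work, as an engineer would, in place of code of your own. Each camera call takes 0.05 s, during which the arm holds its last target. There are 200 camera calls.

### The job

With the fingertips, push the wooden blank along its channel in the drilling fixture until its end sits fully against the metal stop, and then push the toggle clamp's upright handle over and down until it snaps into lock and the clamp holds the blank. Only push: do not lift or tip the blank, leave all other things where they are, and finish clear of everything.

Things in the scene. Friction and masses are not known exactly. Their poses are not given: they have to be found in the camera images.
- fixture: plywood drilling fixture, fixed; origin on the bench (z = 0). Board 18 mm thick, spans x -170..+110, y -190..+160 mm in its frame; its -x edge faces the robot, give or take 0.28 rad. A 73 mm wide channel runs along its y, centre line x = +55 mm, between two dark rails 10 mm high and 10 mm wide that end at y = -185 mm
- stop_face (a point): point on the aluminium end stop (block 66 wide x 25 long x 36 mm high, fixed in the channel towards its +y end): centre line of the channel, on the face that meets the blank, 12 mm above the board top. Axes as the fixture's; the stop lies on +y, the blank comes from -y. Where it sits along the channel varies
- blank: pale wooden blank lying loose in the channel, 70 (x) x 190 (y) x 24 mm high, about 0.15 to 0.3 kg; origin centre of its underside, which rests on the board; its axes as the fixture's. It starts 25 to 60 mm short of the stop and slides in +y with 1.5 mm play to each rail
- blank_front (a point): centre of the blank's +y end face (the end that must butt on the stop), 12 mm above its underside
- blank_tail (a point): centre of the blank's -y end face, 12 mm above its underside: the end to push on; it stands 14 mm above the rails
- clamp_pivot (a point): steel toggle clamp fixed on the board beside the channel on the robot's side; this point is the axle of its handle, 42 mm above the board top (60 mm above the bench). Axes as the fixture's; the axle runs along y. The clamp's place along y varies
- lever_grip (a point): point on the centre line of the clamp's handle, 95 mm from the axle; the straight handle ends 20 mm further out. Handle: round black grip 18 mm thick (from 55 mm out), flat steel below. Moves with the handle
- clamp_lever (a joint): handle angle, rad. 0 = open: upright, leaning 0.10 rad to fixture -x. Grows as the tip swings to fixture -x (robot side) and down; 1.40 = locked at a hard stop, 0.07 rad above level, lever_grip then 67 mm above the bench. Over-centre spring: below 0.90 it returns to open if let go (8 N at lever_grip at 0, falling to none at 0.90); beyond 0.90 it snaps on to 1.40 by itself and stays
- clamp_arm: short steel arm of the clamp with a rubber-tipped spindle, geared to the handle; origin on its axle, 18 mm on the +x side of the handle's axle and 3 mm higher. Open, it points up and towards +x at 0.95 rad above level, its highest point 135 mm above the bench at most; locked, it lies level over the channel and its tip, 60 mm out, presses on the blank
- offcut: small loose wooden offcut block 45 x 35 x 24 mm lying on the fixture board; origin centre of underside; leave it
- jar: small glass jar with steel cap, 42 mm wide, 50 mm high, standing on the fixture board; origin centre of underside; leave it
- hammer: hammer lying on the bench to the robot's right; leave it
- screwdriver: screwdriver lying on the bench to the robot's right; leave it
- glue: white glue bottle, 60 mm wide, 140 mm high, standing on the bench to the robot's left; leave it
- tin: open steel tin, 74 mm wide, 90 mm high, standing on the bench to the robot's left; leave it
- tape: grey tape measure, 65 x 35 x 60 mm, on the bench to the robot's right; leave it
Things that resemble listed ones, but are neither listed nor needed, are in the scene too. Leave any yellow look-alike of the blank alone.

How it is judged:
By the outcome, as a careful person would: the job done as asked, in the order asked, and still so for the second after the job is handed in, with the robot touching nothing.
It also fails if it takes over 48 s, if anything falls off the work surface, if the arm or the gripper's body presses on something with over 40 N, if the wrist force passes 120 N, or if a joint passes its speed limit or range.

## Working session

There is one attempt and no reset: what is moved stays moved. The work goes in short steps, Python scripts to look and compute and a tool call to move; the robot and the scene stay as the last step left them, time stands still between calls to the robot, and variables do not carry over. Pictures are saved under pics/ and viewed, about 8 in all and at most 12, crops included, and the job is handed in when it is done.

Besides the shell and the picture viewer there is one more tool, called after "Call:" by a JSON object that holds its "fn" and its "kwargs", one argument or row to a line. apply_moves: Moves the arm, as the interface text tells. Scaled input: -1 to 1 covers 800 mm each way for a shift and 45 degrees each way for a turn. Its arguments: {"type":"object","properties":{"steps":{"type":"array"},"claw":{"type":"number"}},"required":["steps"]}

```bash
mkdir -p pics; cat > h.py <<'E'
import numpy as np, cv2
from cell import sensors, optics, order
def shot(n):
    c=optics.camera(n); np.savez('pics/%s.npz'%n,**c); return c
def load(n): return dict(np.load('pics/%s.npz'%n))
def pts(c):
    h,w=c['range_z'].shape; v,u=np.mgrid[:h,:w]; K=c['mtx']; z=c['range_z']
    p=np.stack([(u-K[0,2])/K[0,0]*z,-(v-K[1,2])/K[1,1]*z,-z],-1)
    return p@c['extrinsics'][:3,:3].T+c['extrinsics'][:3,3]
def ray(c,u,v,z0):
    K=c['mtx'];d=c['extrinsics'][:3,:3]@np.array([(u-K[0,2])/K[0,0],-(v-K[1,2])/K[1,1],-1]);o=c['extrinsics'][:3,3]
    return o+d*(z0-o[2])/d[2]
E
python3 - <<'E'
from h import *
for n in ['top','scene']:
    c=shot(n); cv2.imwrite('pics/%s0.png'%n,cv2.resize(c['pixels'][:,:,::-1],(800,600)))
    print(n,c['mtx'],c['extrinsics'])
print(sensors.state())
E
```

```text
top [[492.57704715   0.         284.44532872]
 [  0.         492.57704715 206.10724237]
 [  0.           0.           1.        ]] [[ 0.00983196  0.99513034 -0.09807614  0.33467063]
 [-0.99990452  0.00883166 -0.01062818  0.04150389]
 [-0.00971025  0.09817127  0.99512216  1.61421477]
 [ 0.          0.          0.          1.        ]]
scene [[392.69528191   0.         278.09511453]
 [  0.         392.69528191 206.59497975]
 [  0.           0.           1.        ]] [[ 0.07253901 -0.56469662  0.8221045   1.38041994]
 [ 0.99725816  0.02896938 -0.06809501 -0.04669515]
 [ 0.01463717  0.82478997  0.56524973  0.75510264]
 [ 0.          0.          0.          1.        ]]
{'clock': 0.1, 'joint_positions': array([-76.0851489 ,  22.01001761,   0.93860541,  78.55493184,
        -0.36054323,  79.53691972,  -2.66325487]), 'dq': array([ 0.07086531, -0.12722454,  0.06686373, -0.17062365,  0.05169015,
        0.13299083,  0.07348069]), 'joint_torque': array([ 2.74460464e-03, -6.29137087e+01,  8.47268645e-01, -3.72757995e+01,
        1.67765957e-02,  1.04449986e-02, -6.42503574e-05]), 'tool_pos': array([0.18797232, 0.59559769, 0.23038625]), 'orientation': array([[-9.53641345e-01,  3.00945089e-01, -4.88202057e-04],
       [ 3.00945483e-01,  9.53639904e-01, -1.65807395e-03],
       [-3.34202483e-05, -1.72813007e-03, -9.99998506e-01]]), 'ft_force': array([ 0.16330044, -0.06134314, -0.26203058]), 'torque': array([-0.04109072,  0.00134543,  0.03162604]), 'opening': 0.08547658666734982}
```

View pics/top0.png

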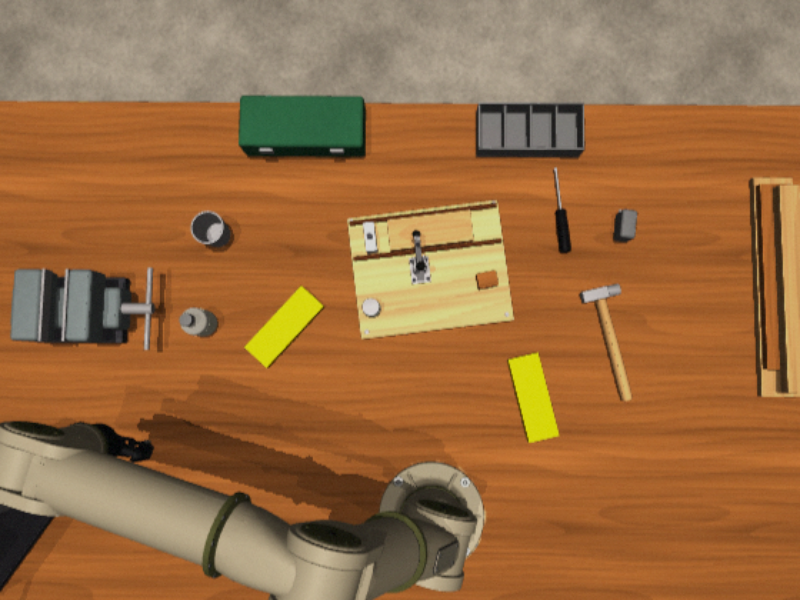

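View pics/scene0.png

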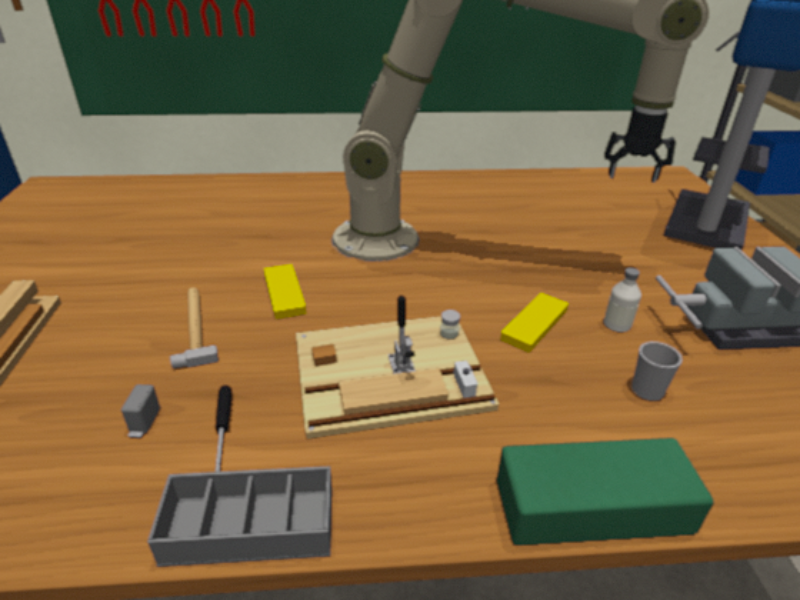

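The top view shows the fixture at about (350–513, 202–338), with the stop at (370,237). The blank is the pale brown block in the channel at (390–472, 212–246). The two yellow blocks at (285,327) and (533,397) are look-alikes lying outside the fixture, so I'll leave them. Next I'll measure and make one enlarged crop.

```bash
python3 - <<'E'
from h import *
c=load('top'); P=pts(c); im=c['pixels']
roi=np.zeros(P.shape[:2],bool); roi[135:245,235:370]=1
hsv=cv2.cvtColor(im,cv2.COLOR_RGB2HSV)
print('hsv board',hsv[200,300],'blank',hsv[162,315],'bench',hsv[260,300],'z',P[200,300],P[162,315],P[260,300])
# board outline by height
m=(roi&(P[...,2]>0.010)).astype(np.uint8)
m=cv2.morphologyEx(m,cv2.MORPH_OPEN,np.ones((3,3)))
cn=max(cv2.findContours(m,0,1)[0],key=cv2.contourArea)
q=np.array([ray(c,u,v,0.018)[:2] for u,v in cn[:,0]])
r=cv2.minAreaRect((q*1000).astype(np.float32)); print('rect',r); print(cv2.boxPoints(r))
# blank: height 0.042 
b=roi&(abs(P[...,2]-0.042)<0.005)
n,l,s,ce=cv2.connectedComponentsWithStats(b.astype(np.uint8))
for i in range(1,n):
    if s[i,4]>30:
        pp=P[l==i]; print(s[i],np.median(pp,0).round(4),[np.round(x,1) for x in cv2.minAreaRect((pp[:,:2]*1000).astype(np.float32))])
a=cv2.resize(im[135:245,235:370,::-1],None,fx=5,fy=5,interpolation=cv2.INTER_CUBIC)
cv2.imwrite('pics/crop1.png',a)
E
```

```text
hsv board [ 21 116 217] blank [ 20 130 215] bench [ 13 188 174] z [0.51256158 0.00802634 0.01690996] [ 0.63374598 -0.03908876  0.04245063] [ 0.31775862  0.00617666 -0.00787386]
rect ((550.8797607421875, 6.69647216796875), (280.1363830566406, 349.95892333984375), 7.685704708099365)
[[ 388.6683   161.37146]
 [ 435.4714  -185.44366]
 [ 713.0912  -147.97852]
 [ 666.2881   198.83661]]
[271 147  61  29 942] [0.6369 0.0027 0.043 ] [array([636.5,   7.2]), array([ 71. , 189.8]), np.float64(7.9)]
[333 189  16  14 126] [ 0.5267 -0.1228  0.0431] [array([ 525., -122.]), array([35.3, 44.7]), np.float64(13.0)]
```

View pics/crop1.png

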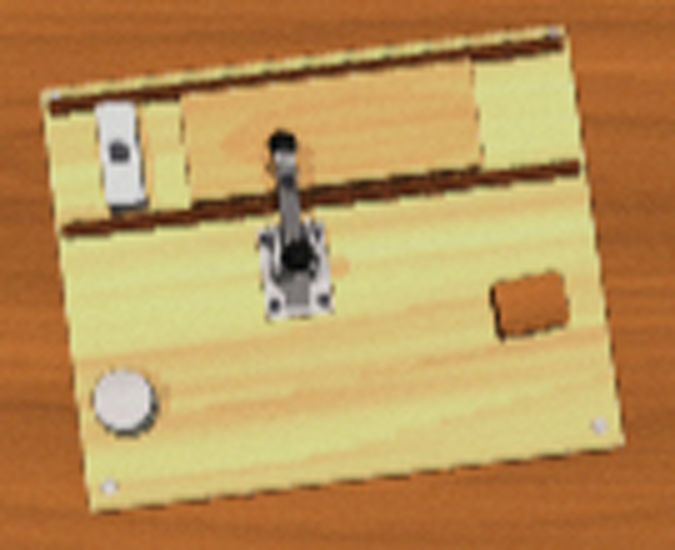

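The crop confirms the blank in the channel at (185–480, 60–205) and the stop at (120,155). The clamp is at (295,270), with its handle tip at (297,255) and its arm reaching over the blank. The jar is at (125,400) and the offcut at (530,303). The measured board is 280×350 mm, which matches the description.

```bash
cat >> h.py <<'E'
a=np.deg2rad(7.75); ex=np.array([np.cos(a),np.sin(a)]); ey=np.array([-np.sin(a),np.cos(a)])
O=np.array([.5509,.0067])+.030*ex+.015*ey
def fix(p):
    d=p[...,:2]-O; return np.stack([d@ex,d@ey,p[...,2]],-1)
def world(x,y): return O+x*ex+y*ey
E
python3 - <<'E'
from h import *
np.set_printoptions(suppress=True,precision=4)
print('O',O)
for n in ['top','scene']:
    c=load(n); F=fix(pts(c)).reshape(-1,3); F=F[c['range_z'].ravel()>0]
    F=F[(abs(F[:,0])<.2)&(abs(F[:,1])<.2)&(F[:,2]<.3)]
    def rep(t,m):
        q=F[m]; print(n,t,len(q),*( [np.percentile(q,k,axis=0) for k in (2,50,98)] if len(q) else []))
    x,y,z=F.T
    rep('blank',(abs(z-.042)<.005)&(x>.02)&(x<.09)&(y<.08))
    rep('stop',(abs(z-.054)<.006)&(x>.02)&(x<.09)&(y>.05))
    rep('handle',(z>.145)); rep('handlemid',(z>.115)&(z<.145)&(x<-.005)); 
    rep('clampplate',(z>.024)&(z<.1)&(x<.01)&(x>-.08)&(abs(y)<.07))
    rep('arm',(z>.07)&(z<.145)&(x>.02)); rep('jar',(z>.05)&(x<-.06)&(y>.06))
E
```

```text
O [0.5786 0.0256]
top blank 930 [ 0.0212 -0.1179  0.0377] [ 0.056  -0.0313  0.0429] [0.0886 0.066  0.0468]
top stop 143 [0.0235 0.0533 0.0482] [0.0514 0.1087 0.0545] [0.086  0.1225 0.0595]
top handle 31 [-0.0482  0.0004  0.1483] [-0.0424  0.008   0.1735] [-0.0321  0.0154  0.1832]
top handlemid 1 [-0.0441  0.0123  0.1311] [-0.0441  0.0123  0.1311] [-0.0441  0.0123  0.1311]
top clampplate 305 [-0.0753 -0.0657  0.0241] [-0.029   0.0075  0.0273] [0.0095 0.0668 0.0909]
top arm 34 [0.0211 0.0013 0.1014] [0.0352 0.0078 0.1107] [0.0451 0.0146 0.1258]
top jar 116 [-0.1208  0.1099  0.0598] [-0.1043  0.1265  0.0699] [-0.0861  0.1429  0.0779]
scene blank 1420 [ 0.0223 -0.1141  0.0383] [ 0.0578 -0.0253  0.0419] [0.0893 0.0683 0.0448]
scene stop 167 [0.0241 0.1017 0.0496] [0.0617 0.1123 0.054 ] [0.0886 0.1255 0.0593]
scene handle 78 [-0.0442  0.0023  0.1457] [-0.0339  0.0094  0.1606] [-0.029   0.0182  0.175 ]
scene handlemid 67 [-0.0381  0.0023  0.1158] [-0.0301  0.0089  0.1301] [-0.0257  0.018   0.1438]
scene clampplate 211 [-0.0519 -0.0087  0.0242] [-0.0144  0.0068  0.0505] [0.0046 0.0285 0.0981]
scene arm 65 [0.0204 0.0026 0.0976] [0.0318 0.0098 0.1091] [0.0455 0.0176 0.122 ]
scene jar 131 [-0.1213  0.1123  0.0509] [-0.0955  0.1285  0.067 ] [-0.0846  0.147   0.071 ]
```

```bash
cat >> h.py <<'E'
from scipy.spatial.transform import Rotation as Rn
RT=np.column_stack([np.r_[ey,0],np.r_[ex,0],[0,0,-1]])
def delta(x,y,z):
    "shift and turn in move units to reach fixture x,y and height z, tool x = fixture y"
    s=sensors.state(); R=s['orientation']; d=R.T@(np.r_[world(x,y),z]-s['tool_pos'])/.8
    r=np.rad2deg(Rn.from_matrix(R.T@RT).as_rotvec())/45
    print('now fix',fix(s['tool_pos']).round(4),'F',s['ft_force'].round(1),'t',round(s['clock'],2),'q',s['joint_positions'].round(0))
    print('  shift',d.round(4),'turn',r.round(3))
E
python3 -c "
from h import *
delta(-.05,.25,.28);delta(.055,-.165,.28)"
```

```text
now fix [-0.3102  0.6175  0.2304] F [ 0.2 -0.1 -0.3] t 0.1 q [-76.  22.   1.  79.  -0.  80.  -3.]
  shift [-0.4902 -0.2767 -0.0615] turn [-2.000e-03  1.000e-03  1.439e+00]
now fix [-0.3102  0.6175  0.2304] F [ 0.2 -0.1 -0.3] t 0.1 q [-76.  22.   1.  79.  -0.  80.  -3.]
  shift [-0.8303 -0.6898 -0.0608] turn [-2.000e-03  1.000e-03  1.439e+00]
```

Call:
{"fn": "apply_moves", "kwargs": {
  "steps": [
    [[-0.03,-0.02,-0.03],[0,0,0.05]],
    [[-0.08,-0.05,-0.06],[0,0,0.12]],
    [[-0.14,-0.08,-0.06],[0,0,0.2]],
    [[-0.2,-0.11,-0.06],[0,0,0.3]],
    [[-0.26,-0.15,-0.06],[0,0,0.4]],
    [[-0.32,-0.18,-0.06],[0,0,0.5]],
    [[-0.38,-0.215,-0.06],[0,0,0.58]],
    [[-0.44,-0.25,-0.06],[0,0,0.66]],
    [[-0.48,-0.27,-0.06],[0,0,0.72]],
    [[-0.49,-0.277,-0.06],[0,0,0.72]]
  ],
  "claw": 0
}}

```text
clock: 1.35
tool_pos: [0.4968, 0.2639, 0.2788]
orientation: [[-0.64, 0.768, -0.0], [0.768, 0.64, -0.001], [-0.001, -0.001, -1.0]]
ft_force: [0.2, 0.2, -0.8]
opening: 0.0003
```

```bash
python3 -c "
from h import *
delta(.055,-.165,.28)"
```

```text
now fix [-0.049   0.2471  0.2788] F [ 0.2  0.2 -0.8] t 1.35 q [-48.  13.  20.  85.  -4.  83.  12.]
  shift [-0.5056 -0.1633 -0.0008] turn [-0.001  0.002  0.712]
```

Call:
{"fn": "apply_moves", "kwargs": {
  "steps": [
    [[-0.03,-0.01,0],[0,0,0.05]],
    [[-0.09,-0.03,0],[0,0,0.13]],
    [[-0.16,-0.05,0],[0,0,0.22]],
    [[-0.23,-0.075,0],[0,0,0.32]],
    [[-0.3,-0.1,0],[0,0,0.42]],
    [[-0.37,-0.12,0],[0,0,0.52]],
    [[-0.43,-0.14,0],[0,0,0.61]],
    [[-0.48,-0.155,0],[0,0,0.68]],
    [[-0.505,-0.163,0],[0,0,0.712]],
    [[-0.5055,-0.1633,0],[0,0,0.712]]
  ]
}}

```text
clock: 2.6
tool_pos: [0.6552, -0.1288, 0.2787]
orientation: [[-0.137, 0.991, -0.001], [0.991, 0.137, -0.001], [-0.001, -0.001, -1.0]]
ft_force: [0.4, 0.4, 0.4]
opening: -0.0003
```

```bash
python3 -c "
from h import *
delta(.055,-.165,.031)"
```

```text
now fix [ 0.055  -0.1633  0.2787] F [0.4 0.4 0.4] t 2.6 q [-13.  30.  36.  67. -17.  88.  27.]
  shift [-2.000e-03  3.000e-04  3.096e-01] turn [-0.002  0.001  0.003]
```

Call:
{"fn": "apply_moves", "kwargs": {
  "steps": [
    [[0,0,0.03],[0,0,0]],
    [[0,0,0.08],[0,0,0]],
    [[0,0,0.13],[0,0,0]],
    [[0,0,0.18],[0,0,0]],
    [[0,0,0.22],[0,0,0]],
    [[0,0,0.255],[0,0,0]],
    [[0,0,0.28],[0,0,0]],
    [[0,0,0.3],[0,0,0]],
    [[0,0,0.309],[0,0,0]],
    [[0,0,0.309],[0,0,0]]
  ]
}}

```text
clock: 3.85
tool_pos: [0.6557, -0.1268, 0.0321]
orientation: [[-0.14, 0.99, -0.0], [0.99, 0.14, -0.0], [-0.0, -0.0, -1.0]]
ft_force: [0.5, -0.3, 1.3]
opening: -0.0001
```

```bash
python3 - <<'E'
from h import *
delta(.055,-.131,.031)
c=shot('scene'); cv2.imwrite('pics/s1.png',cv2.resize(c['pixels'][200:310,190:360,::-1],None,fx=4.5,fy=4.5,interpolation=cv2.INTER_CUBIC))
E
```

```text
now fix [ 0.0558 -0.1614  0.0321] F [ 0.5 -0.3  1.3] t 3.85 q [-13.  39.  31.  85. -22.  62.  31.]
  shift [ 0.0381 -0.0008  0.0014] turn [-0.     0.     0.007]
```

View pics/s1.png

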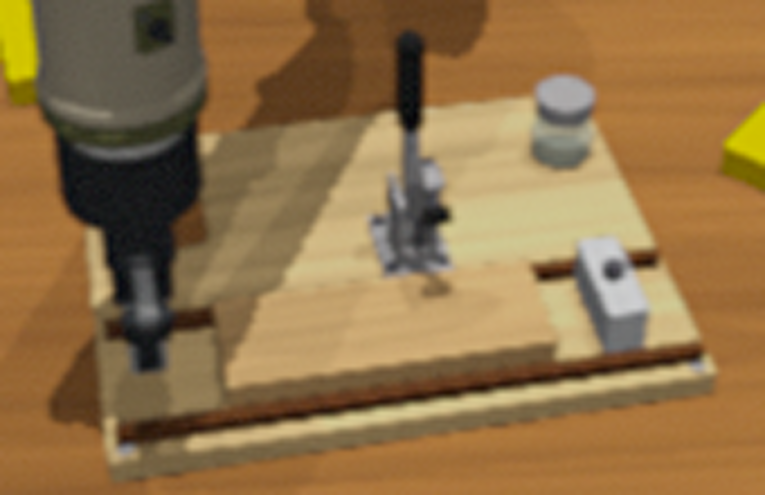

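The shut fingertips are in the channel behind the tail at (148,365), and the gap to the stop is visible at about (570,320). Now I'll push.

Call:
{"fn": "apply_moves", "kwargs": {
  "steps": [
    [[0.01,0,0.001],[0,0,0.007]],
    [[0.02,-0.001,0.0015],[0,0,0.007]],
    [[0.028,-0.001,0.0015],[0,0,0.007]],
    [[0.034,-0.001,0.0015],[0,0,0.007]],
    [[0.039,-0.001,0.0015],[0,0,0.007]],
    [[0.044,-0.001,0.0015],[0,0,0.007]],
    [[0.049,-0.001,0.0015],[0,0,0.007]],
    [[0.054,-0.001,0.0015],[0,0,0.007]],
    [[0.059,-0.001,0.0015],[0,0,0.007]],
    [[0.064,-0.001,0.0015],[0,0,0.007]]
  ]
}}

```text
clock: 5.15
tool_pos: [0.6477, -0.0761, 0.031]
orientation: [[-0.134, 0.991, 0.0], [0.991, 0.134, -0.0], [-0.0, 0.0, -1.0]]
ft_force: [0.7, -1.9, 1.1]
opening: -0.0003
```

Call:
{"fn": "apply_moves", "kwargs": {
  "steps": [
    [[0.003,0,0],[0,0,0]],
    [[0.006,0,0],[0,0,0]],
    [[0.008,0,0],[0,0,0]],
    [[0.01,0,0],[0,0,0]]
  ]
}}

```text
clock: 5.65
tool_pos: [0.6466, -0.0684, 0.0309]
orientation: [[-0.134, 0.991, 0.0], [0.991, 0.134, -0.0], [-0.0, 0.0, -1.0]]
ft_force: [0.8, -2.9, 1.2]
opening: -0.0003
```

```bash
python3 - <<'E'
from h import *
delta(.055,-.1,.031)
E
```

```text
now fix [ 0.0547 -0.1023  0.0309] F [ 0.8 -2.9  1.2] t 5.65 q [-18.  37.  31.  88. -21.  60.  26.]
  shift [ 0.0029  0.0003 -0.0001] turn [ 0.     0.    -0.001]
```

Sliding force is about 1–2 N. I'll keep going in small steps until the force rises at the stop.

Call:
{"fn": "apply_moves", "kwargs": {
  "steps": [
    [[0.001,0,0],[0,0,0]],
    [[0.002,0,0],[0,0,0]],
    [[0.003,0,0],[0,0,0]],
    [[0.004,0,0],[0,0,0]]
  ]
}}

```text
clock: 6.15
tool_pos: [0.6464, -0.0682, 0.031]
orientation: [[-0.132, 0.991, 0.001], [0.991, 0.132, -0.003], [-0.004, 0.001, -1.0]]
ft_force: [2.2, -10.0, 0.0]
opening: 0.0002
```

Call:
{"fn": "apply_moves", "kwargs": {
  "steps": [
    [[0.001,0,0],[0,0,0]],
    [[0.002,0,0],[0,0,0]],
    [[0.003,0,0],[0,0,0]]
  ]
}}

```text
clock: 6.52
tool_pos: [0.6463, -0.0681, 0.0314]
orientation: [[-0.13, 0.991, 0.002], [0.991, 0.13, -0.006], [-0.006, 0.001, -1.0]]
ft_force: [3.8, -15.6, -1.0]
opening: 0.0
```

The position has stalled while the force climbed to 16 N, so the blank is seated. I'll back off, lift, and check.

Call:
{"fn": "apply_moves", "kwargs": {
  "steps": [
    [[-0.004,0,0],[0,0,0]],
    [[-0.008,0,0],[0,0,0]],
    [[-0.015,0,0],[0,0,0]],
    [[-0.03,0,0],[0,0,0]],
    [[-0.045,0,0],[0,0,0]],
    [[-0.05,0,-0.03],[0,0,0]],
    [[-0.05,0,-0.09],[0,0,0]],
    [[-0.05,0,-0.16],[0,0,0]],
    [[-0.05,0,-0.21],[0,0,0]],
    [[-0.05,0,-0.22],[0,0,0]]
  ]
}}

```text
clock: 7.78
tool_pos: [0.6526, -0.104, 0.2108]
orientation: [[-0.133, 0.991, 0.006], [0.991, 0.133, -0.001], [-0.002, 0.006, -1.0]]
ft_force: [-0.4, 0.0, 0.1]
opening: 0.0001
```

```bash
python3 - <<'E'
from h import *
delta(-.002,.009,.215)
c=shot('scene'); cv2.imwrite('pics/s2.png',cv2.resize(c['pixels'][200:310,190:360,::-1],None,fx=4.5,fy=4.5,interpolation=cv2.INTER_CUBIC))
E
```

```text
now fix [ 0.0559 -0.1384  0.2108] F [-0.4  0.   0.1] t 7.78 q [-17.  30.  35.  76. -17.  80.  25.]
  shift [ 0.1842 -0.0725 -0.006 ] turn [ 0.007  0.002 -0.002]
```

View pics/s2.png

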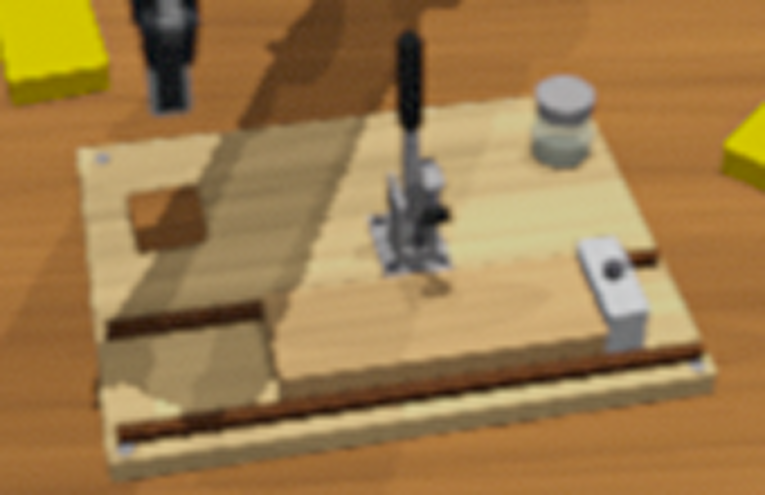

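The image shows the blank butted against the stop at about (607,320). Next I'll move to the channel side of the handle.

Call:
{"fn": "apply_moves", "kwargs": {
  "steps": [
    [[0.02,-0.008,-0.006],[0.007,0,0]],
    [[0.06,-0.024,-0.006],[0.007,0.002,0]],
    [[0.11,-0.043,-0.006],[0.007,0.002,0]],
    [[0.15,-0.06,-0.006],[0.007,0.002,0]],
    [[0.175,-0.07,-0.006],[0.007,0.002,0]],
    [[0.184,-0.0725,-0.006],[0.007,0.002,0]],
    [[0.184,-0.0725,0.02],[0.007,0.002,0]],
    [[0.184,-0.0725,0.05],[0.007,0.002,0]],
    [[0.184,-0.0725,0.07],[0.007,0.002,0]],
    [[0.184,-0.0725,0.073],[0.007,0.002,0]]
  ]
}}

```text
clock: 9.07
tool_pos: [0.5732, 0.0353, 0.147]
orientation: [[-0.134, 0.991, -0.008], [0.991, 0.134, -0.0], [0.001, -0.008, -1.0]]
ft_force: [0.0, -0.6, 0.6]
opening: -0.0001
```

```bash
python3 - <<'E'
from h import *
r=.1;px,pz=-.030,.060
for q in [0,.1,.2,.35,.5,.65,.8,.9,1.0,1.1]:
    t=q+.1; print(q); delta(px-r*np.sin(t)+.009*np.cos(t)+.0145,.009,pz+r*np.cos(t)+.009*np.sin(t))
c=shot('scene'); cv2.imwrite('pics/s3.png',cv2.resize(c['pixels'][170:280,190:360,::-1],None,fx=4.5,fy=4.5,interpolation=cv2.INTER_CUBIC))
E
```

```text
0
now fix [-0.0041  0.0103  0.147 ] F [ 0.  -0.6  0.6] t 9.07 q [-33.  21.  33.  94. -12.  68.  11.]
  shift [-0.0016 -0.0157 -0.0166] turn [-0.011 -0.001 -0.001]
0.1
now fix [-0.0041  0.0103  0.147 ] F [ 0.  -0.6  0.6] t 9.07 q [-33.  21.  33.  94. -12.  68.  11.]
  shift [-0.0016 -0.0282 -0.0157] turn [-0.011 -0.001 -0.001]
0.2
now fix [-0.0041  0.0103  0.147 ] F [ 0.  -0.6  0.6] t 9.07 q [-33.  21.  33.  94. -12.  68.  11.]
  shift [-0.0017 -0.0406 -0.0136] turn [-0.011 -0.001 -0.001]
0.35
now fix [-0.0041  0.0103  0.147 ] F [ 0.  -0.6  0.6] t 9.07 q [-33.  21.  33.  94. -12.  68.  11.]
  shift [-0.0017 -0.0586 -0.0082] turn [-0.011 -0.001 -0.001]
0.5
now fix [-0.0041  0.0103  0.147 ] F [ 0.  -0.6  0.6] t 9.07 q [-33.  21.  33.  94. -12.  68.  11.]
  shift [-0.0017 -0.0756 -0.0001] turn [-0.011 -0.001 -0.001]
0.65
now fix [-0.0041  0.0103  0.147 ] F [ 0.  -0.6  0.6] t 9.07 q [-33.  21.  33.  94. -12.  68.  11.]
  shift [-0.0017 -0.0912  0.0104] turn [-0.011 -0.001 -0.001]
0.8
now fix [-0.0041  0.0103  0.147 ] F [ 0.  -0.6  0.6] t 9.07 q [-33.  21.  33.  94. -12.  68.  11.]
  shift [-0.0018 -0.105   0.0232] turn [-0.011 -0.001 -0.001]
0.9
now fix [-0.0041  0.0103  0.147 ] F [ 0.  -0.6  0.6] t 9.07 q [-33.  21.  33.  94. -12.  68.  11.]
  shift [-0.0018 -0.1131  0.0327] turn [-0.011 -0.001 -0.001]
1.0
now fix [-0.0041  0.0103  0.147 ] F [ 0.  -0.6  0.6] t 9.07 q [-33.  21.  33.  94. -12.  68.  11.]
  shift [-0.0018 -0.1202  0.0431] turn [-0.011 -0.001 -0.001]
1.1
now fix [-0.0041  0.0103  0.147 ] F [ 0.  -0.6  0.6] t 9.07 q [-33.  21.  33.  94. -12.  68.  11.]
  shift [-0.0018 -0.1263  0.0541] turn [-0.011 -0.001 -0.001]
```

View pics/s3.png

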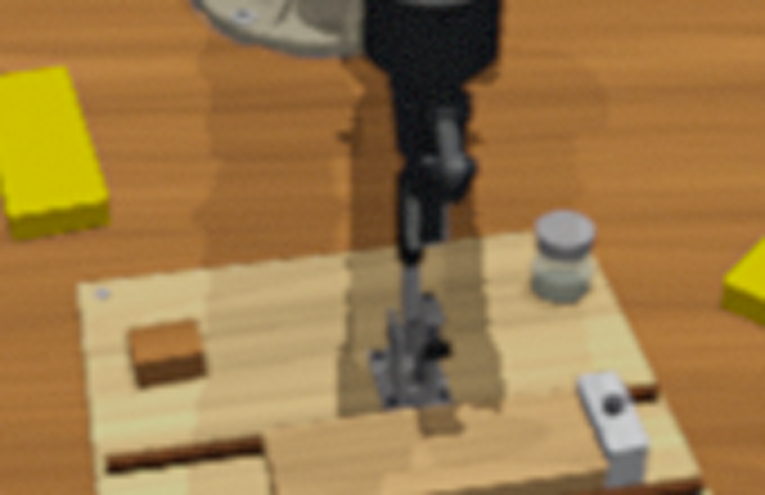

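The finger is in line with the handle on the channel side, clear above the clamp arm. The grip shows at about (408,220) just behind the fingertip at (430,240). Now I'll push along the arc.

Call:
{"fn": "apply_moves", "kwargs": {
  "steps": [
    [[-0.001,-0.005,-0.008],[-0.01,0,0]],
    [[-0.0016,-0.012,-0.014],[-0.01,0,0]],
    [[-0.0016,-0.02,-0.015],[-0.01,0,0]],
    [[-0.0016,-0.028,-0.015],[-0.01,0,0]],
    [[-0.0016,-0.036,-0.0135],[-0.01,0,0]],
    [[-0.0016,-0.044,-0.012],[-0.01,0,0]],
    [[-0.0016,-0.052,-0.01],[-0.01,0,0]],
    [[-0.0016,-0.06,-0.0075],[-0.01,0,0]],
    [[-0.0016,-0.068,-0.004],[-0.01,0,0]],
    [[-0.0016,-0.0756,0],[-0.01,0,0]]
  ]
}}

```text
clock: 10.38
tool_pos: [0.5153, 0.0264, 0.1503]
orientation: [[-0.135, 0.991, 0.006], [0.991, 0.135, 0.003], [0.002, 0.006, -1.0]]
ft_force: [2.7, -0.3, 6.5]
opening: -0.0002
```

```bash
python3 - <<'E'
from h import *
r=.1;px,pz=-.030,.060
for q in [.5,.65,.8,.95,1.1]:
    t=q+.1; print(q); delta(px-r*np.sin(t)+.009*np.cos(t)+.0145,.009,pz+r*np.cos(t)+.009*np.sin(t))
c=shot('scene'); cv2.imwrite('pics/s4.png',cv2.resize(c['pixels'][170:280,190:360,::-1],None,fx=4.5,fy=4.5,interpolation=cv2.INTER_CUBIC))
E
```

```text
0.5
now fix [-0.0626  0.0093  0.1503] F [ 2.7 -0.3  6.5] t 10.38 q [-36.  13.  34. 104.  -8.  66.   8.]
  shift [-0.0004 -0.0024  0.0033] turn [ 0.008 -0.003 -0.   ]
0.65
now fix [-0.0626  0.0093  0.1503] F [ 2.7 -0.3  6.5] t 10.38 q [-36.  13.  34. 104.  -8.  66.   8.]
  shift [-0.0004 -0.0182  0.0136] turn [ 0.008 -0.003 -0.   ]
0.8
now fix [-0.0626  0.0093  0.1503] F [ 2.7 -0.3  6.5] t 10.38 q [-36.  13.  34. 104.  -8.  66.   8.]
  shift [-0.0005 -0.0322  0.0261] turn [ 0.008 -0.003 -0.   ]
0.95
now fix [-0.0626  0.0093  0.1503] F [ 2.7 -0.3  6.5] t 10.38 q [-36.  13.  34. 104.  -8.  66.   8.]
  shift [-0.0005 -0.0442  0.0406] turn [ 0.008 -0.003 -0.   ]
1.1
now fix [-0.0626  0.0093  0.1503] F [ 2.7 -0.3  6.5] t 10.38 q [-36.  13.  34. 104.  -8.  66.   8.]
  shift [-0.0005 -0.0539  0.0567] turn [ 0.008 -0.003 -0.   ]
```

View pics/s4.png

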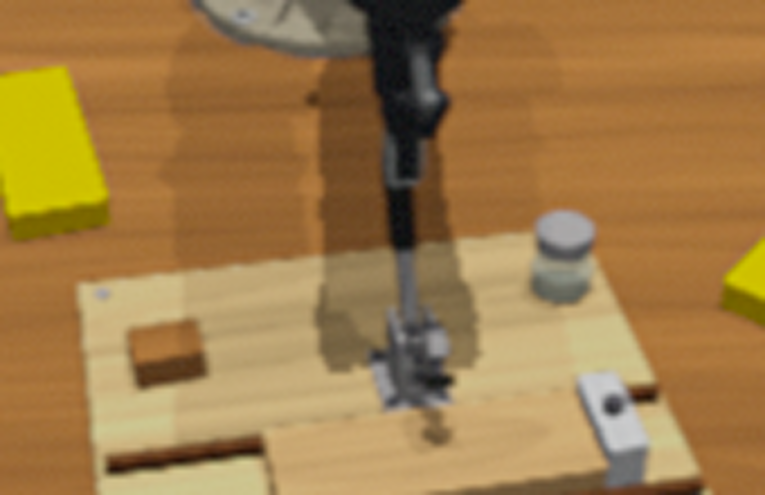

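The fingertip at (405,180) rests on the grip, the handle is tilting and the arm is coming down, with 7 N of contact force. I'll carry on along the arc past the snap point.

Call:
{"fn": "apply_moves", "kwargs": {
  "steps": [
    [[0,-0.006,0.004],[0.008,0,0]],
    [[0,-0.012,0.009],[0.008,0,0]],
    [[0,-0.018,0.0136],[0.008,0,0]],
    [[0,-0.025,0.0195],[0.008,0,0]],
    [[0,-0.032,0.026],[0.008,0,0]],
    [[0,-0.038,0.033],[0.008,0,0]],
    [[0,-0.044,0.0405],[0.008,0,0]],
    [[0,-0.049,0.048],[0.008,0,0]],
    [[0,-0.054,0.057],[0.008,0,0]],
    [[0,-0.058,0.065],[0.008,0,0]]
  ]
}}

```text
clock: 11.68
tool_pos: [0.468, 0.0201, 0.0961]
orientation: [[-0.134, 0.991, -0.004], [0.991, 0.134, 0.001], [0.001, -0.004, -1.0]]
ft_force: [-0.6, -0.8, 0.5]
opening: -0.0001
```

```bash
python3 - <<'E'
from h import *
r=.1;px,pz=-.030,.060
for q in [1.2,1.4]:
    t=q+.1; print(q); delta(px-r*np.sin(t)+.009*np.cos(t)+.0145,.009,pz+r*np.cos(t)+.009*np.sin(t))
c=shot('scene'); cv2.imwrite('pics/s5.png',cv2.resize(c['pixels'][170:280,190:360,::-1],None,fx=4.5,fy=4.5,interpolation=cv2.INTER_CUBIC))
E
```

```text
1.2
now fix [-0.1103  0.0094  0.0961] F [-0.6 -0.8  0.5] t 11.68 q [-37.  11.  34. 113.  -7.  58.   8.]
  shift [-0.0005  0.0011  0.0009] turn [-0.005 -0.002 -0.001]
1.4
now fix [-0.1103  0.0094  0.0961] F [-0.6 -0.8  0.5] t 11.68 q [-37.  11.  34. 113.  -7.  58.   8.]
  shift [-0.0006 -0.0052  0.0251] turn [-0.005 -0.002 -0.001]
```

View pics/s5.png

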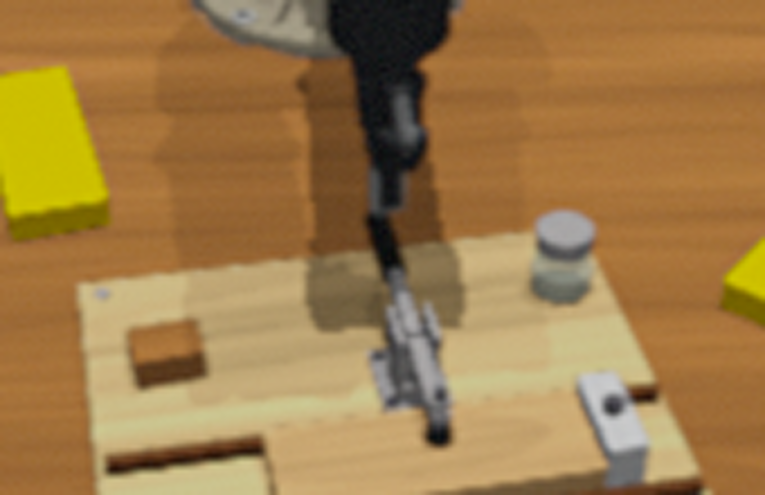

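The handle has snapped down and left the finger with no contact force, and the arm tip is on the blank at (437,432). I'll retract straight up and to the side, then verify.

Call:
{"fn": "apply_moves", "kwargs": {
  "steps": [
    [[0,0,-0.02],[0,0,0]],
    [[0,0,-0.07],[0,0,0]],
    [[0,0,-0.13],[0,0,0]],
    [[0,0,-0.19],[0,0,0]],
    [[0.05,0,-0.23],[0,0,0]],
    [[0.11,0,-0.24],[0,0,0]],
    [[0.18,0,-0.24],[0,0,0]],
    [[0.25,0,-0.24],[0,0,0]],
    [[0.3,0,-0.24],[0,0,0]],
    [[0.31,0,-0.24],[0,0,0]]
  ]
}}

```text
clock: 12.98
tool_pos: [0.4348, 0.2688, 0.2901]
orientation: [[-0.139, 0.99, -0.004], [0.99, 0.139, 0.002], [0.002, -0.003, -1.0]]
ft_force: [-0.9, -0.7, 1.2]
opening: -0.0
```

```bash
python3 - <<'E'
from h import *
np.set_printoptions(suppress=True,precision=4)
delta(-.1,.2,.28)
for n in ['top','scene']:
    c=shot(n); F=fix(pts(c)).reshape(-1,3); F=F[c['range_z'].ravel()>0]
    F=F[(abs(F[:,0])<.2)&(abs(F[:,1])<.2)&(F[:,2]<.2)]; x,y,z=F.T
    for t,m in dict(blank=(abs(z-.042)<.005)&(x>.02)&(x<.09)&(y<.1),handle=(x<-.09)&(x>-.16)&(abs(y-.009)<.02)&(z>.04),arm=(x>.02)&(x<.09)&(y<.05)&(z>.055),offcut=(abs(z-.042)<.005)&(x<-.02)&(y<-.07),jar=(z>.05)&(x<-.06)&(y>.06)).items():
        q=F[m]; print(n,t,len(q),*([np.percentile(q,k,axis=0) for k in (2,50,98)] if len(q) else []))
a=load('top')['pixels'][135:245,235:370,::-1]; b=load('scene')['pixels'][200:310,190:360,::-1]
cv2.imwrite('pics/f.png',np.hstack([cv2.resize(a,(395,322),interpolation=2),cv2.resize(b,(400,322),interpolation=2)]))
E
```

```text
now fix [-0.1097  0.2604  0.2901] F [-0.9 -0.7  1.2] t 12.97 q [-54.   6.  21.  91.  -2.  83. -25.]
  shift [-0.0756  0.0119  0.0124] turn [-0.004 -0.003  0.006]
top blank 936 [ 0.0215 -0.0882  0.0376] [0.0568 0.0014 0.0432] [0.0881 0.0948 0.0468]
top handle 95 [-0.142  -0.0004  0.0662] [-0.1167  0.0086  0.0749] [-0.0917  0.0167  0.0823]
top arm 46 [ 0.0212 -0.0028  0.0556] [0.0393 0.008  0.0707] [0.0575 0.014  0.0841]
top offcut 117 [-0.0899 -0.1601  0.0371] [-0.0726 -0.1368  0.0422] [-0.0553 -0.1171  0.0467]
top jar 116 [-0.1208  0.1098  0.0621] [-0.1039  0.1264  0.0696] [-0.086   0.1432  0.077 ]
scene blank 1358 [ 0.0218 -0.0851  0.0387] [0.0591 0.0013 0.042 ] [0.0893 0.096  0.0448]
scene handle 68 [-0.138   0.0029  0.0673] [-0.1128  0.0093  0.0734] [-0.0914  0.0193  0.0776]
scene arm 61 [0.0218 0.005  0.0601] [0.0496 0.0104 0.0683] [0.0567 0.0169 0.079 ]
scene offcut 147 [-0.0895 -0.1572  0.0374] [-0.0693 -0.1359  0.0415] [-0.0543 -0.114   0.0447]
scene jar 130 [-0.1192  0.1122  0.0539] [-0.0967  0.1283  0.0673] [-0.0836  0.1474  0.0705]
```

View pics/f.png

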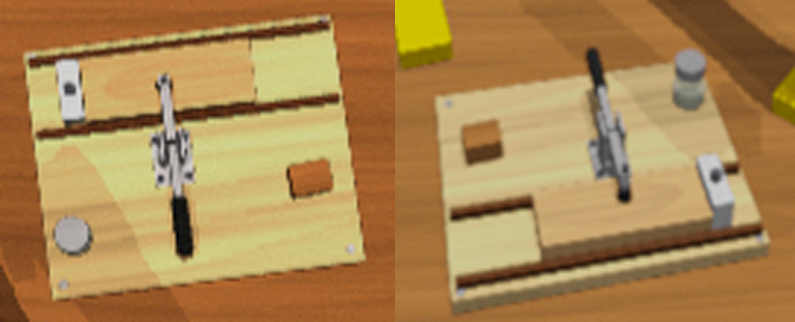

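Both views show the blank against the stop with no gap, the handle down, the arm on the blank, and the jar and offcut unmoved.

```bash
python3 -c "
from h import *
print(order.sign_off())"
```

```text
the job is handed in; nothing more can be done
None
```

The blank is against the stop and the toggle clamp is locked on it. I handed the job in at about 13 s on the robot's clock.

- **Blank:** I pushed it about 31 mm along the channel with the shut fingertips. At the stop its position stalled while the force rose to about 16 N. The final pictures show no gap.
- **Clamp:** I pushed the handle over with about 7 N of force when checked midway. It snapped away from the fingers by itself. The top of the grip then measured about 75 mm above the bench, so its centre is about 66 mm up, close to the 67 mm given for locked. The arm lies level with its tip on the blank.
- **Other things:** The jar and offcut measured the same before and after, to within about 1 mm. I did not re-measure the other items, but the tool touched only the blank and the handle. The robot finished well clear, about 0.29 m above the bench.

No check failed or disagreed. The camera depth is only good to a few mm, so full contact at the stop rests on the force rise and stall, not on the pictures alone.

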